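# Strip a valve and show its spindle to the inspection camera

### The job

Lift the loose square cover plate off the valve and set it down gently (do not drop it) on the pile of two matching plates, squarely, so that the edges of all three are flush. Then draw the spindle out of the valve and hold it up to the inspection camera: its round brass end face square to the lens, centred on it and 120 mm in front of it, without touching the camera. Finish while still holding it there, quite still, and leave the other things on the bench where they are.

Things in the scene. Friction and masses are not known exactly. Their poses are not given: they have to be found in the camera images.
- valve: Valve fixed on a blue plate (150 x 130 mm): aluminium block (top 60 mm above the bench), side flanges, small handwheel on its +x side (below 90 mm), and an upright round neck, outside diameter 54 mm, rim 107 mm above the bench, with a 41 mm bore 45 mm deep. Origin: underside centre, on the neck's axis; z up. Place and yaw vary; valve, pile and camera may trade places.
- cover: Cover plate lying loose on the neck of the valve: dark steel, 64 x 64 x 10 mm, about 250 g, with a 26 mm hole through which the spindle's stem stands up. Its edges stand 5 mm outside the neck. Origin: centre of its underside, 107 mm above the bench; x and y along its sides, z up. Quarter turns make no difference.
- spindle: Spindle standing loose in the valve's bore, 105 mm long, about 220 g: brass plug 37 mm in diameter, 30 mm long (wider than the cover's hole), 16 mm round stem, and from 57 to 105 mm a square steel end 14 x 14 mm, its top 50 mm above the cover. Origin: centre of the brass end face, 62 mm above the bench at the start; z along the stem to the square end, x and y along the square's sides.
- pile_top: Upper one of the two loose plates of the pile, equal to the cover plate (64 x 64 x 10 mm, 26 mm hole). Origin: centre of its underside, 16 mm above the bench; z up.
- pile_low: Lower plate of the pile, equal to the others, on a fixed blue plastic pad 115 mm square and 6 mm thick. Origin: centre of its underside, 6 mm above the bench; z up.
- camera: Inspection camera fixed to the bench: dark base plate 120 x 90 mm, two uprights, grey head with a black lens tube (42 mm diameter, orange ring in front), all lower than 120 mm. Origin: underside, 55 mm from the base plate's centre on the side the camera looks to; z up; the lens looks up and to the body's -x side. Place and yaw vary.
- lens (a point): Centre of the front of the camera's lens, 100 mm above the bench. Its z axis is the optical axis, pointing out of the lens: 0.5 rad (29 degrees) off vertical, leaning to the camera body's -x side.
- view_point (a point): Point on the optical axis 120 mm in front of the lens (205 mm above the bench), where the centre of the brass end face is wanted. Its z axis is the optical axis, away from the lens: the spindle's z axis is wanted along it, the same way (brass face to the lens, square end away). The spindle's turn about it does not matter.
- level: Bystander: yellow spirit level block, 70 x 20 x 18 mm, loose. Origin: underside centre.
- socket: Bystander: steel socket, a ring 28 mm in diameter and 32 mm high, loose. Origin: underside centre.
- torque_wrench: Bystander: torque wrench with black and orange body lying on the bench, about 385 mm long, 35 mm high, loose. Origin: underside, near the middle; x along it.
- screwdriver: Bystander: screwdriver lying on the bench, loose. Origin: underside.
- grease_jar: Bystander: jar with lid, 56 mm diameter, 60 mm high, loose. Origin: underside centre.

How it is judged:
On the way, in this order (a step that is already met when the one before it is completed fails the run):
1. the cover plate lies released, flush and square on the pile, the spindle still in the valve (x of cover in the frame of pile_top between -0.004 and 0.004 m and y of cover in the frame of pile_top between -0.004 and 0.004 m and z of cover in the frame of pile_top between 0.008 and 0.012 m and (angle between the x axis of cover and the x axis of pile_top, either way round below 0.08 rad or angle between the x axis of cover and the y axis of pile_top, either way round below 0.08 rad) and angle between each of cover, pile_top's own z axis and vertical below 0.05 rad and x of pile_top in the frame of pile_low between -0.004 and 0.004 m and y of pile_top in the frame of pile_low between -0.004 and 0.004 m and z of pile_top in the frame of pile_low between 0.008 and 0.012 m and (angle between the x axis of pile_top and the x axis of pile_low, either way round below 0.08 rad or angle between the x axis of pile_top and the y axis of pile_low, either way round below 0.08 rad) and linear speed of cover below 0.02 m/s and contact force between the fingers and cover below 0.1 N and distance of spindle from where it was at the start of the episode below 0.02 m), for 0.2 s.
2. the spindle is drawn clear of the valve, held in the fingers (height (world z) of spindle above 0.115 m and contact force between the fingers and spindle above 0.5 N), for 0.1 s.
At the end, for the whole second after the job is handed in: Spindle held still by the fingers alone, centre of the brass end face within 12 mm of the view point, axis within 0.14 rad of the optical axis, brass end to the lens, touching neither valve nor camera; cover released on the pile, the three plates flush within 4 mm and square within 0.08 rad (distance between spindle and view_point below 0.012 m and angle between the z axis of spindle and the z axis of view_point, either way round below 0.14 rad and angle between spindle's own z axis and vertical below 1 rad and height (world z) of spindle above 0.15 m and contact force between the fingers and spindle above 0.5 N and contact force between each of camera, valve and spindle below 0.1 N and linear speed of each of spindle, cover below 0.02 m/s and angular speed of spindle below 0.15 rad/s and x of cover in the frame of pile_top between -0.004 and 0.004 m and y of cover in the frame of pile_top between -0.004 and 0.004 m and z of cover in the frame of pile_top between 0.008 and 0.012 m and (angle between the x axis of cover and the x axis of pile_top, either way round below 0.08 rad or angle between the x axis of cover and the y axis of pile_top, either way round below 0.08 rad) and angle between each of cover, pile_top's own z axis and vertical below 0.05 rad and x of pile_top in the frame of pile_low between -0.004 and 0.004 m and y of pile_top in the frame of pile_low between -0.004 and 0.004 m and z of pile_top in the frame of pile_low between 0.008 and 0.012 m and (angle between the x axis of pile_top and the x axis of pile_low, either way round below 0.08 rad or angle between the x axis of pile_top and the y axis of pile_low, either way round below 0.08 rad) and contact force between the fingers and cover below 0.1 N); the arm keeps its last pose, push and grip.
It fails at once if the cover plate is dropped (falls faster than 0.5 m/s, that is more than about 13 mm) (linear speed of cover above 0.5 m/s and contact force between the fingers and cover below 0.1 N).
It fails at once if the camera is touched (over 3 N) (contact force between camera and anything else above 3 N).
It fails at once if another thing on the bench is moved by more than 30 mm (distance of any of level, socket, torque_wrench, screwdriver, grease_jar from where it was at the start of the episode above 0.03 m).
It fails at once if the pile is shoved more than 30 mm (distance of pile_low from where it was at the start of the episode above 0.03 m).
It also fails if it takes over 58 s, if anything falls off the work surface, if the arm or the gripper's body presses on something with over 40 N, if the wrist force passes 120 N, or if a joint passes its speed limit or range.

### The arm

A 6-joint arm with a two-finger parallel gripper is mounted at the origin on the work surface. World frame = base frame: x ahead of the robot, y to its left, z up, the work surface at z = 0. Lengths are in m, angles in rad, forces in N, time in s.
With the tool pointing down it reaches from about 0.35 to 0.975 m from the base axis. Payload 4.9 kg.
Tool frame: the origin (TCP) lies midway between the tips of the shut fingers; the grasp point (between the pads) lies 19 mm behind it; z points along the fingers, y is the line along which they close (so a half turn about z gives the same grasp; the last joint's range is limited). The gripper opens to 85 mm and grips with 20 to 120 N. Pads are 22 mm wide; open, the fingers measure 114 mm over their backs; the gripper's body (76 mm by 85 mm) begins 54 mm behind the grasp point. The pads swing forward as they close: fully open they stand 13 mm farther back than shut.
Start: joints at [0.992, 0.053, 1.613, -0, 1.476, -0.119], TCP at [0.277, 0.56, 0.231] pointing down, gripper open.
Joint ranges: [-3.01, 3.01], [-1.01, 2.22], [0.06, 2.58], [-1.02, 4.17], [0.09, 2.62], [-3.14, 3.14]. Speed limits (rad/s): [2.57, 2.57, 3.14, 3.14, 3.14, 3.14].

### API

Orientations are given as a rotation vector (axis times angle).
In Python, from station import ctrl gives the robot as it stands.
- The arm moves only by the tool step_arm, never from a script. Its argument "targets" is a list of rows, each an object with "travel": the shift along the world's x, y, z as a fraction of full scale, a list of three; "angular": the turn, a rotation vector about the world's x, y, z as a fraction of full scale, a list of three; "gripper": the opening, from 0 (shut) to 1 (fully open). In form: [{"travel": [x, y, z], "angular": [rx, ry, rz], "gripper": gripper}, ...]. A call has 1 to 10 rows; each row is the pose to reach, as a shift and turn from the pose commanded when the call began; what a row does not reach only later rows make up. Full scale, the value 1, is 0.6 m for a shift and pi/4 rad for a turn. A row lasts 1/10 s, in which the tool goes at most 50 mm and 8.59 degrees, less where a joint would pass 70% of its speed; a pose out of reach is approached as far as the arm can. A call with a number of a shift or a turn outside -1 to 1 is refused whole. A call with a gripper value outside its range is refused whole. The fingers move at their own pace and stop on an object; "squeeze" is the grip in N (left out, the last holds). Time passes only in rows, so rows that repeat a pose let the fingers close. It gives the time, the measured TCP pose, the force, the opening and the grip force at its end, in the units of the state.
- ctrl.get_obs(): the state, without advancing time (a new reading comes with each control period).
- ctrl.get_image(name): name is "scene" or "top"; returns a dict with "img" (384x512x3 uint8, red, green, blue), "fx", "fy", "cx", "cy" (pixels), "D" ([k1, k2, p1, p2, k3] as OpenCV has them; the pictures are not rectified), "rvec" (rotation vector, rad) and "tvec" (3), from world to camera coordinates, as OpenCV has them. Camera axes: x right, y down, z forward; pixel columns grow to the right and rows downward; lengths in m; the calibration is good to about 2 mm. A picture is of the moment at which its call begins. There is no depth.
- ctrl.finish_job(): hands the job in; it is judged then, once.
The state is a dict: "t": time; "q": joint angles; "dq": joint speeds; "effort": joint torques, N m; "tool_pos": TCP position; "tool_rot": TCP orientation; "contact_force": force on the tool from outside, world axes, zero at the start; "wrist_torque": the same for the moment, N m; "opening": finger opening in m; "grip_force": force on a finger pad.
Only numpy, scipy, OpenCV 4.12 (cv2) and the standard library are available. Lean on these libraries where they do the work, as an engineer would, in place of code of your own. Each camera call takes 0.05 s, during which the arm holds its last target. There are 200 camera calls.

## Working session

There is one attempt and no reset: what is moved stays moved. The work goes in short steps, Python scripts to look and compute and a tool call to move; the robot and the scene stay as the last step left them, time stands still between calls to the robot, and variables do not carry over. Pictures are saved under pics/ and viewed, at most 12 in all, crops included, and the job is handed in when it is done.

Besides the shell and the picture viewer there is one more tool, called after ">>>" in YAML: its name, and indented under it one key for each argument. step_arm: Moves the arm, as the interface text tells. Its arguments: {"type":"object","properties":{"targets":{"type":"array"},"squeeze":{"type":"number"}},"required":["targets"]}

```bash
mkdir -p pics; ls
cat > h.py <<'E'
import numpy as np,cv2
from station import ctrl
from scipy.spatial.transform import Rotation as R
def grab(n):
    d=ctrl.get_image(n); d['K']=np.array([[d['fx'],0,d['cx']],[0,d['fy'],d['cy']],[0,0,1.]]); return d
def save(d,f,s=1.5): cv2.imwrite('pics/'+f,cv2.resize(d['img'][:,:,::-1],None,fx=s,fy=s,interpolation=cv2.INTER_CUBIC))
def proj(d,P): return cv2.projectPoints(np.array(P,float).reshape(-1,3),np.array(d['rvec'],float),np.array(d['tvec'],float),d['K'],np.array(d['D'],float))[0][:,0]
def toz(d,uv,z):
    n=cv2.undistortPoints(np.array(uv,float).reshape(-1,1,2),d['K'],np.array(d['D'],float))[:,0]
    M=cv2.Rodrigues(np.array(d['rvec'],float))[0]; t=np.array(d['tvec'],float).ravel()
    c=-M.T@t; r=np.c_[n,np.ones(len(n))]@M
    return c+r*((z-c[2])/r[:,2])[:,None]
E
python3 - <<'E'
from h import *
import pickle
for n in('top','scene'):
    d=grab(n); save(d,n+'0.png'); pickle.dump(d,open(n+'.pkl','wb'))
    M=cv2.Rodrigues(np.array(d['rvec'],float))[0]; print(n,-M.T@np.array(d['tvec']).ravel(),M[2])
o=ctrl.get_obs(); print(o)
E
```

```text
pics
top [0.33107201 0.10498593 1.44336658] [ 0.18115886 -0.01881206 -0.9832739 ]
scene [1.01474157 0.76146787 0.86453743] [-0.40256379 -0.62400261 -0.66974856]
{'t': 0.1, 'q': array([ 9.91994816e-01,  5.33178901e-02,  1.61414901e+00, -1.48278828e-05,
        1.47601075e+00, -1.18985995e-01]), 'dq': array([ 0.00024872, -0.00181058, -0.00219728, -0.00037298, -0.00078906,
       -0.00024955]), 'effort': array([ 3.11150379e-04, -3.94908321e+01, -3.71361136e+01, -1.08524875e-04,
        3.98825010e-03,  1.42898583e-05]), 'tool_pos': array([0.27704915, 0.5596109 , 0.23017378]), 'tool_rot': array([-7.15784214e-01, -3.05831460e+00,  2.78992670e-03]), 'contact_force': array([ 0.32698761,  1.30705094, -0.11166076]), 'wrist_torque': array([-0.09606017, -0.04914164, -0.02380699]), 'grip_force': 0.0, 'opening': 0.08547732662365935}
```

View pics/top0.png

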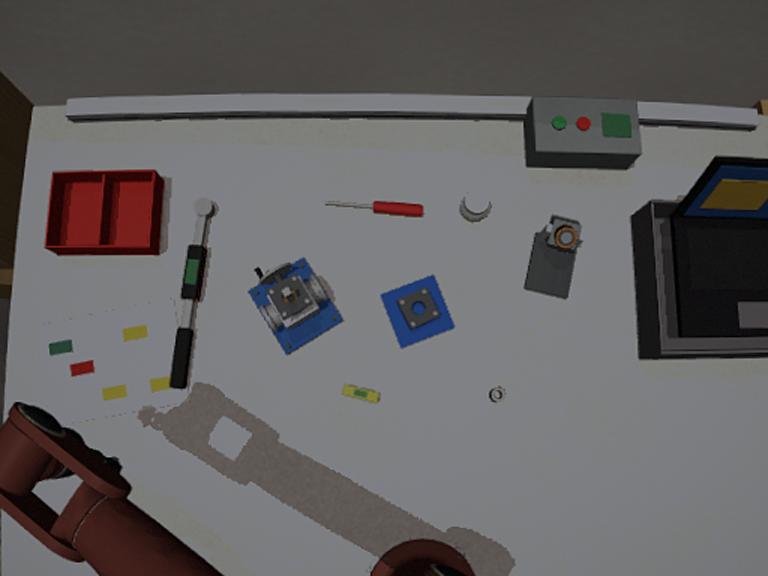

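View pics/scene0.png

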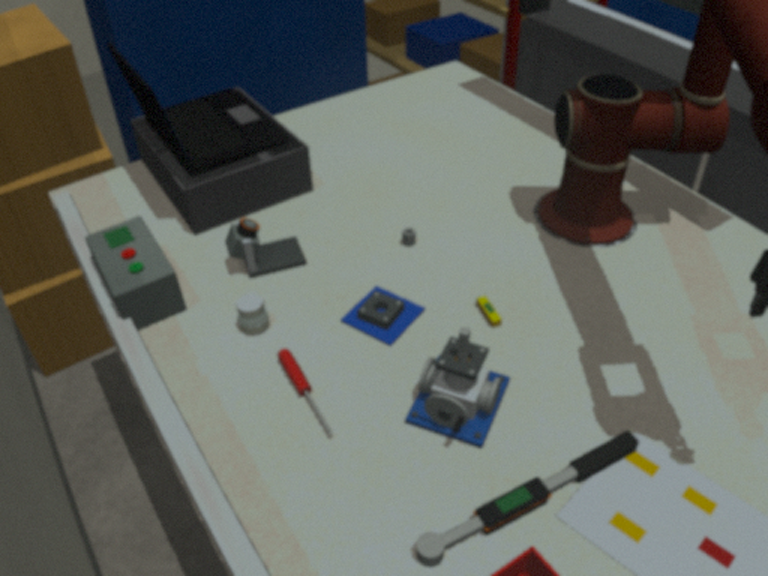

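Run:
```python
from h import *
import pickle
rows=[]
for n,c in(('top',[(195,200),(279,207),(370,172)]),('scene',[(306,250),(255,210),(180,164)])):
    im=pickle.load(open(n+'.pkl','rb'))['img'][:,:,::-1]
    r=[]
    for x,y in c:
        p=im[y-37:y+37,x-33:x+33]; p=cv2.convertScaleAbs(p,alpha=1.8); r.append(cv2.resize(p,None,fx=4,fy=4,interpolation=cv2.INTER_CUBIC))
    rows.append(np.hstack(r))
cv2.imwrite('pics/m0.png',np.vstack(rows))
```

```text
(no output)
```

View pics/m0.png

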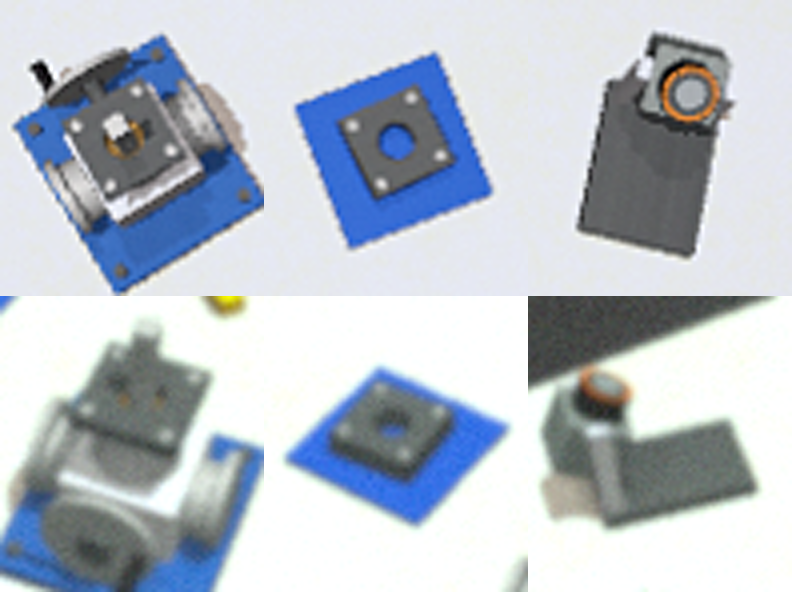

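```bash
cat > fit.py <<'E'
from h import *
from scipy.optimize import least_squares
C={'top':[(195,200),(279,207),(370,172)],'scene':[(306,250),(255,210),(180,164)]}
def full(n,k,p):
    x,y=C[n][k]; p=np.array(p,float)-[264*k,296*(n=='scene')]
    return (p+.5)/4-.5+[x-33,y-37]
def blob(d,p,r=3):   # bright screw centroid
    g=d['img'].astype(float).mean(2); x,y=np.round(p).astype(int)
    Y,X=np.mgrid[y-r:y+r+1,x-r:x+r+1]; w=g[Y,X]; w=np.clip(w-np.percentile(w,60),0,None)
    w*=np.hypot(X-p[0],Y-p[1])<r
    return np.array([(w*X).sum(),(w*Y).sum()])/w.sum()
def plate(obs,z,x0):     # obs: list (d,uv4x2), order matched; unknown x,y,yaw,half spacing
    def f(v):
        a=v[2]+np.pi/4+np.arange(4)*np.pi/2
        P=np.c_[v[0]+v[3]*2**.5*np.cos(a),v[1]+v[3]*2**.5*np.sin(a),np.full(4,z)]
        res=[]
        for d,uv in obs:
            q=proj(d,P)
            D=np.linalg.norm(q[None]-uv[:,None],axis=2); res.append((q[D.argmin(1)]-uv).ravel())
        return np.concatenate(res)
    s=min((least_squares(f,[*x0,a,.022],loss='soft_l1') for a in np.linspace(0,1.4,8)),key=lambda s:s.cost)
    return s.x,f(s.x)
E
python3 - <<'E'
from fit import *
import pickle
I={n:pickle.load(open(n+'.pkl','rb')) for n in C}
S={('top',0):[(80,105),(139,91),(170,150),(110,187)],('top',1):[(350,126),(412,97),(441,156),(381,185)],
('scene',0):[(119,350),(192,378),(86,408),(163,437)],('scene',1):[(376,393),(435,408),(345,425),(405,453)]}
for k,z in((0,.117),(1,.026)):
    ob=[]
    for n in C:
        p=full(n,k,S[n,k]); b=np.array([blob(I[n],q) for q in p]); print(n,np.round(b-p,1).tolist()); ob.append((I[n],b))
    x0=toz(I['top'],ob[0][1].mean(0),z)[0,:2]
    for nm,o in(('both',ob),('top',ob[:1]),('scene',ob[1:])):
        v,r=plate(o,z,x0); print(k,nm,np.round(v,4),'rms px',np.round(np.abs(r).max(),2))
# lens
L={}
for n in C:
    im=I[n]['img'].astype(int); x,y=C[n][2]; m=np.zeros(im.shape[:2],bool)
    m[y-37:y+37,x-33:x+33]=((im[...,0]-im[...,2]>30)&(im[...,0]>70))[y-37:y+37,x-33:x+33]
    if n=='scene': m[:, :170]=m[:, :170]
    _,lab,st,ce=cv2.connectedComponentsWithStats(m.astype(np.uint8),connectivity=8)
    print(n,st[1:].tolist())
    j=1+st[1:,4].argmax(); pts=np.argwhere(lab==j)[:,::-1].astype(np.float32)
    e=cv2.fitEllipse(cv2.convexHull(pts)); print(e, toz(I[n],[e[0]],.1)); L[n]=e
B=full('top',2,[(608,80),(578,230),(690,256)])
for z in(0.,.01): print('base',toz(I['top'],B,z).round(4).tolist())
E
```

```text
top [[-0.1, 0.7], [0.1, -0.4], [0.2, -0.1], [-0.3, -0.1]]
scene [[0.3, -2.0], [0.8, -1.1], [0.1, 0.1], [0.7, -0.5]]
0 both [0.5589 0.2502 0.506  0.0244] rms px 3.88
0 top [0.5608 0.2501 0.459  0.0241] rms px 2.66
0 scene [0.5579 0.2497 0.5224 0.0247] rms px 1.53
top [[0.6, -0.2], [-0.3, 0.1], [-0.2, -0.3], [0.0, -0.4]]
scene [[0.6, -1.5], [0.9, -0.2], [-0.5, 0.9], [-0.3, -0.1]]
1 both [0.5521 0.0076 0.4606 0.024 ] rms px 1.3
1 top [0.5527 0.009  0.4542 0.0239] rms px 0.06
1 scene [0.5504 0.0046 2.0439 0.0243] rms px 0.33
top [[371, 152, 14, 13, 60]]
((377.1750793457031, 158.08651733398438), (13.173157691955566, 14.419700622558594), 68.139892578125) [[ 0.67654525 -0.27022088  0.1       ]]
scene [[160, 145, 5, 7, 16], [170, 150, 3, 3, 7], [166, 152, 1, 1, 1]]
((162.7392578125, 147.91575622558594), (5.063416481018066, 6.877995014190674), 142.5717315673828) [[ 0.68178746 -0.28288191  0.1       ]]
base [[0.7124, -0.2339, 0.0], [0.5955, -0.2062, 0.0], [0.5759, -0.292, 0.0]]
base [[0.7098, -0.2316, 0.01], [0.5937, -0.204, 0.01], [0.5742, -0.2892, 0.01]]
```

Run:
```python
from fit import *
import pickle, itertools
I={n:pickle.load(open(n+'.pkl','rb')) for n in C}
S={'top':[(80,105),(139,91),(170,150),(110,187)],'scene':[(119,350),(192,378),(86,408),(163,437)]}
ob={}
for n in C: p=full(n,0,S[n]); ob[n]=np.array([blob(I[n],q,2.5) for q in p])
for n in C:
  for k in range(4):
    b=np.delete(ob[n],k,0); v,r=plate([(I[n],b)],.117,(.5605,.25)); print(n,'drop',k,v.round(4),np.abs(r).max().round(2))
u=np.array([-.974,.226,0])
for s in(1,-1):
    ax=np.cos(.5)*np.array([0,0,1])+s*np.sin(.5)*u; e1=np.cross(ax,[0,0,1]);e1/=np.linalg.norm(e1);e2=np.cross(ax,e1)
    a=np.linspace(0,6.28,40)[:,None]; P=np.array([.6765,-.2702,.1])+.021*(np.cos(a)*e1+np.sin(a)*e2)
    for n in C: print(s,n,cv2.fitEllipse(proj(I[n],P).astype(np.float32)))
for n in C: x,y=full(n,2,(692,93) if n=='top' else (606,386)); print(n,toz(I[n],[(x,y)],.1))
# valve base corners (top view)
print(toz(I['top'],full('top',0,[(14,125),(165,35),(265,200),(120,293)]),.008).round(3).tolist())
```

```text
Traceback (most recent call last):
  File "fit.py", line 9, in blob
    Y,X=np.mgrid[y-r:y+r+1,x-r:x+r+1]; w=g[Y,X]; w=np.clip(w-np.percentile(w,60),0,None)
                                         ~^^^^^
IndexError: arrays used as indices must be of integer (or boolean) type
```

>>> step_arm:
  targets:
    - {"travel":[0.14,-0.18,0.12],"angular":[0,0,0],"gripper":1}
    - {"travel":[0.14,-0.18,0.12],"angular":[0,0,0],"gripper":1}
    - {"travel":[0.14,-0.18,0.12],"angular":[0,0,0],"gripper":1}
    - {"travel":[0.14,-0.18,0.12],"angular":[0,0,0],"gripper":1}

```text
t: 0.5
tool_pos: [0.3647, 0.45, 0.3072]
tool_rot: [0.722, 3.053, 0.006]
contact_force: [-0.1, 0.1, 0.4]
opening: 0.0852
grip_force: 0.0
```

```bash
sed -i 's/x,y=np.round(p).astype(int)/x,y=np.round(p).astype(int); R_=int(np.ceil(r))/; s/np.mgrid\[y-r:y+r+1,x-r:x+r+1\]/np.mgrid[y-R_:y+R_+1,x-R_:x+R_+1]/' fit.py
python3 - <<'E'
from fit import *
import pickle, itertools
I={n:pickle.load(open(n+'.pkl','rb')) for n in C}
S={'top':[(80,105),(139,91),(170,150),(110,187)],'scene':[(119,350),(192,378),(86,408),(163,437)]}
ob={}
for n in C: p=full(n,0,S[n]); ob[n]=np.array([blob(I[n],q,2.5) for q in p])
for n in C:
  for k in range(4):
    b=np.delete(ob[n],k,0); v,r=plate([(I[n],b)],.117,(.5605,.25)); print(n,'drop',k,v.round(4),np.abs(r).max().round(2))
u=np.array([-.974,.226,0])
for s in(1,-1):
    ax=np.cos(.5)*np.array([0,0,1])+s*np.sin(.5)*u; e1=np.cross(ax,[0,0,1]);e1/=np.linalg.norm(e1);e2=np.cross(ax,e1)
    a=np.linspace(0,6.28,40)[:,None]; P=np.array([.6765,-.2702,.1])+.021*(np.cos(a)*e1+np.sin(a)*e2)
    for n in C: print(s,n,cv2.fitEllipse(proj(I[n],P).astype(np.float32)))
for n in C: x,y=full(n,2,(692,93) if n=='top' else (606,386)); print(n,toz(I[n],[(x,y)],.1))
print(toz(I['top'],full('top',0,[(14,125),(165,35),(265,200),(120,293)]),.008).round(3).tolist())
E
```

```text
top drop 0 [0.5586 0.2511 0.5363 0.0241] 0.09
top drop 1 [0.5634 0.248  0.3925 0.0249] 1.98
top drop 2 [0.5604 0.2498 0.4726 0.0237] 3.3
top drop 3 [0.5639 0.2508 0.3699 0.023 ] 1.75
scene drop 0 [0.5596 0.2506 0.5504 0.0241] 0.28
scene drop 1 [0.5573 0.25   0.5029 0.0255] 1.06
scene drop 2 [0.5578 0.2482 0.4846 0.0253] 1.06
scene drop 3 [0.5578 0.2495 0.53   0.0243] 1.58
1 top ((377.16357421875, 158.07456970214844), (14.107712745666504, 14.752737045288086), 60.523555755615234)
1 scene ((166.0856170654297, 149.39190673828125), (6.691356658935547, 14.367250442504883), 112.13809967041016)
-1 top ((377.1549072265625, 158.15162658691406), (10.001585960388184, 14.724806785583496), 114.18811798095703)
-1 scene ((166.14779663085938, 149.39187622070312), (7.750591278076172, 14.235860824584961), 45.12185287475586)
top [[ 0.67718689 -0.27158146  0.1       ]]
scene [[ 0.675999   -0.27124248  0.1       ]]
[[0.586, 0.345, 0.008], [0.655, 0.234, 0.008], [0.531, 0.157, 0.008], [0.462, 0.263, 0.008]]
```

>>> step_arm:
  targets:
    - {"travel":[0.324,-0.332,-0.08],"angular":[0,0,0.9],"gripper":1}
    - {"travel":[0.324,-0.332,-0.08],"angular":[0,0,0.9],"gripper":1}
    - {"travel":[0.324,-0.332,-0.08],"angular":[0,0,0.9],"gripper":1}
    - {"travel":[0.324,-0.332,-0.08],"angular":[0,0,0.9],"gripper":1}
    - {"travel":[0.324,-0.332,-0.08],"angular":[0,0,0.9],"gripper":1}
    - {"travel":[0.324,-0.332,-0.08],"angular":[0,0,0.9],"gripper":1}
    - {"travel":[0.324,-0.332,-0.08],"angular":[0,0,0.9],"gripper":1}
    - {"travel":[0.324,-0.332,-0.08],"angular":[0,0,0.9],"gripper":1}

```text
t: 1.3
tool_pos: [0.5555, 0.2525, 0.2537]
tool_rot: [0.384, -3.115, -0.0]
contact_force: [0.0, 0.4, -0.3]
opening: 0.0851
grip_force: 0.0
```

>>> step_arm:
  targets:
    - {"travel":[0,0,0],"angular":[0,0,0.38],"gripper":1}
    - {"travel":[0,0,0],"angular":[0,0,0.38],"gripper":1}
    - {"travel":[0,0,0],"angular":[0,0,0.38],"gripper":1}
    - {"travel":[0,0,0],"angular":[0,0,0.38],"gripper":1}

```text
t: 1.7
tool_pos: [0.5549, 0.2541, 0.2554]
tool_rot: [-0.844, 3.026, 0.0]
contact_force: [0.2, 0.5, -0.3]
opening: 0.0852
grip_force: 0.0
```

```bash
cat >> h.py <<'E'
def st():
    o=ctrl.get_obs(); m=R.from_rotvec(o['tool_rot']).as_matrix()
    print('t',round(o['t'],2),'p',o['tool_pos'].round(4),'yawY',round(float(np.arctan2(m[1,1],m[0,1])),4),'z',m[:,2].round(4),'F',o['contact_force'].round(1),'open',round(o['opening'],4),'g',round(o['grip_force'],1),'q6',o['q'][5].round(2))
    return o
E
python3 -c "
from h import *
st()"
```

```text
t 1.7 p [0.5549 0.2541 0.2554] yawY 2.1151 z [-0.e+00  3.e-04 -1.e+00] F [ 0.2  0.5 -0.3] open 0.0852 g 0.0 q6 -1.81
```

>>> step_arm:
  targets:
    - {"travel":[0.007,-0.0055,-0.08],"angular":[0,0,0],"gripper":1}
    - {"travel":[0.007,-0.0055,-0.15],"angular":[0,0,0],"gripper":1}
    - {"travel":[0.007,-0.0055,-0.2],"angular":[0,0,0],"gripper":1}
    - {"travel":[0.007,-0.0055,-0.235],"angular":[0,0,0],"gripper":1}
    - {"travel":[0.007,-0.0055,-0.255],"angular":[0,0,0],"gripper":1}
    - {"travel":[0.007,-0.0055,-0.268],"angular":[0,0,0],"gripper":1}
    - {"travel":[0.007,-0.0055,-0.272],"angular":[0,0,0],"gripper":1}
    - {"travel":[0.007,-0.0055,-0.272],"angular":[0,0,0],"gripper":1}

```text
t: 2.5
tool_pos: [0.5614, 0.2504, 0.0945]
tool_rot: [-0.844, 3.022, 0.0]
contact_force: [-0.8, 0.2, 2.6]
opening: 0.0854
grip_force: 0.0
```

```bash
python3 -c "
from h import *
st(); 
a=grab('scene');b=grab('top')
f=lambda d,x,y:cv2.resize(cv2.convertScaleAbs(d['img'][y-50:y+50,x-66:x+66,::-1],alpha=1.8),None,fx=3,fy=3,interpolation=cv2.INTER_CUBIC)
cv2.imwrite('pics/g1.png',np.hstack([f(b,195,200),f(a,306,235)]))"
```

```text
t 2.5 p [0.5614 0.2504 0.0945] yawY 2.1157 z [ 0.0036  0.0013 -1.    ] F [-0.8  0.2  2.6] open 0.0854 g 0.0 q6 -1.82
```

View pics/g1.png

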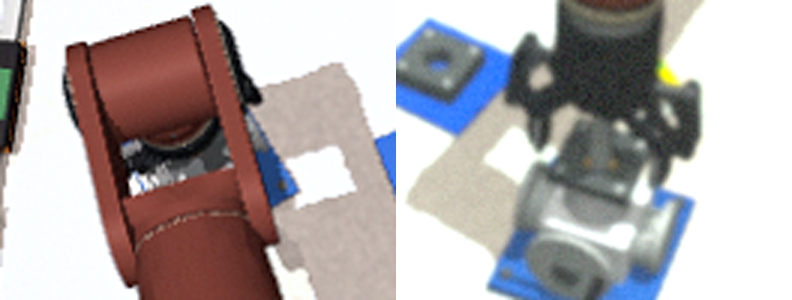

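>>> step_arm:
  targets:
    - {"travel":[-0.003,0,0],"angular":[0,0,0],"gripper":0.85}
    - {"travel":[-0.003,0,0],"angular":[0,0,0],"gripper":0.7}
    - {"travel":[-0.003,0,0],"angular":[0,0,0],"gripper":0.6}
    - {"travel":[-0.003,0,0],"angular":[0,0,0],"gripper":0.5}
    - {"travel":[-0.003,0,0],"angular":[0,0,0],"gripper":0.5}
    - {"travel":[-0.003,0,0],"angular":[0,0,0],"gripper":0.5}
  squeeze: 40

```text
t: 3.2
tool_pos: [0.5596, 0.2501, 0.0945]
tool_rot: [-0.845, 3.022, 0.0]
contact_force: [-1.1, -0.1, 7.9]
opening: 0.0627
grip_force: 45.3
```

```bash
python3 -c "
from h import *
st()"
```

```text
t 3.2 p [0.5596 0.2501 0.0945] yawY 2.1161 z [ 0.0039  0.0012 -1.    ] F [-1.1 -0.1  7.9] open 0.0627 g 45.3 q6 -1.82
```

>>> step_arm:
  targets:
    - {"travel":[0,0,0.01],"angular":[0,0,0],"gripper":0.5}
    - {"travel":[0,0,0.03],"angular":[0,0,0],"gripper":0.5}
    - {"travel":[0,0,0.06],"angular":[0,0,0],"gripper":0.5}
    - {"travel":[0,0,0.09],"angular":[0,0,0],"gripper":0.5}
    - {"travel":[0,0,0.12],"angular":[0,0,0],"gripper":0.5}
    - {"travel":[0,0,0.14],"angular":[0,0,0],"gripper":0.5}
    - {"travel":[0,0,0.15],"angular":[0,0,0],"gripper":0.5}
    - {"travel":[0,0,0.15],"angular":[0,0,0],"gripper":0.5}

```text
t: 4.0
tool_pos: [0.5585, 0.2497, 0.183]
tool_rot: [-0.846, 3.024, 0.0]
contact_force: [-0.7, 0.0, -1.8]
opening: 0.0628
grip_force: 44.4
```

```bash
python3 -c "
from h import *
st(); 
a=grab('scene')
f=lambda d,x,y:cv2.resize(cv2.convertScaleAbs(d['img'][y-70:y+70,x-80:x+80,::-1],alpha=1.6),None,fx=4,fy=4,interpolation=cv2.INTER_CUBIC)
cv2.imwrite('pics/g2.png',f(a,300,220))"
```

```text
t 4.0 p [0.5585 0.2497 0.183 ] yawY 2.1163 z [ 1.3e-03  4.0e-04 -1.0e+00] F [-0.7  0.  -1.8] open 0.0628 g 44.4 q6 -1.82
```

View pics/g2.png

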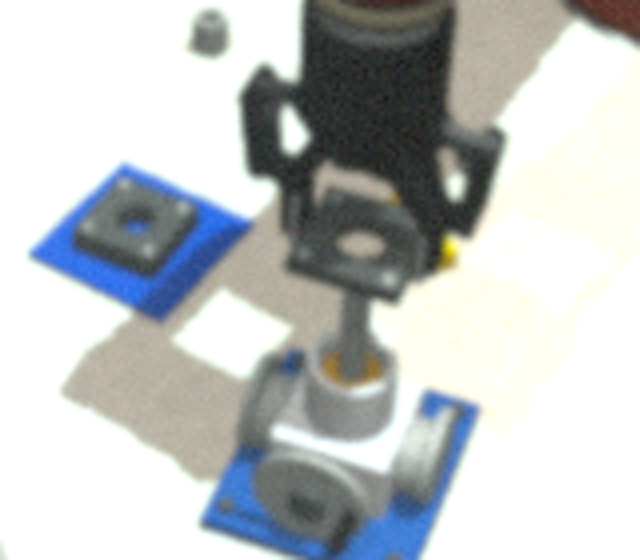

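>>> step_arm:
  targets:
    - {"travel":[-0.008,-0.06,0],"angular":[0,0,-0.11],"gripper":0.5}
    - {"travel":[-0.008,-0.13,0],"angular":[0,0,-0.11],"gripper":0.5}
    - {"travel":[-0.008,-0.2,0],"angular":[0,0,-0.11],"gripper":0.5}
    - {"travel":[-0.008,-0.27,0],"angular":[0,0,-0.11],"gripper":0.5}
    - {"travel":[-0.008,-0.33,-0.03],"angular":[0,0,-0.11],"gripper":0.5}
    - {"travel":[-0.008,-0.38,-0.08],"angular":[0,0,-0.11],"gripper":0.5}
    - {"travel":[-0.008,-0.403,-0.14],"angular":[0,0,-0.11],"gripper":0.5}
    - {"travel":[-0.008,-0.403,-0.19],"angular":[0,0,-0.11],"gripper":0.5}
    - {"travel":[-0.008,-0.403,-0.205],"angular":[0,0,-0.11],"gripper":0.5}
    - {"travel":[-0.008,-0.403,-0.205],"angular":[0,0,-0.11],"gripper":0.5}

```text
t: 5.05
tool_pos: [0.5513, 0.0081, 0.0566]
tool_rot: [0.714, -3.054, -0.003]
contact_force: [-0.6, -0.5, -2.1]
opening: 0.0632
grip_force: 45.0
```

```bash
python3 -c "
from h import *
import pickle
o=st()
a=grab('scene'); pickle.dump(a,open('hover.pkl','wb'))
f=lambda d,x,y:cv2.resize(cv2.convertScaleAbs(d['img'][y-48:y+32,x-50:x+50,::-1],alpha=1.8),None,fx=7,fy=7,interpolation=cv2.INTER_CUBIC)
cv2.imwrite('pics/g3.png',f(a,255,206))"
```

```text
t 5.05 p [0.5513 0.0081 0.0566] yawY 2.03 z [-5.3e-03  7.0e-04 -1.0e+00] F [-0.6 -0.5 -2.1] open 0.0632 g 45.0 q6 -2.15
```

View pics/g3.png

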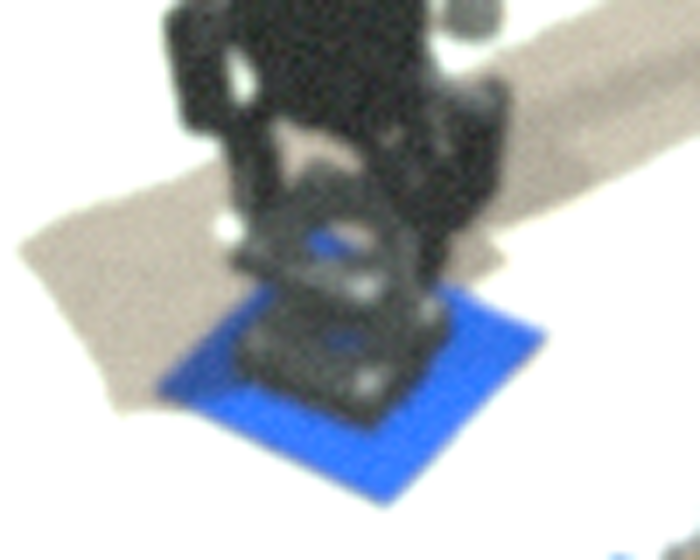

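Run:
```python
from fit import *
import pickle
d=pickle.load(open('hover.pkl','rb')); s=pickle.load(open('scene.pkl','rb'))
fu=lambda X,Y:np.array([(X+.5)/7-.5+205,(Y+.5)/7-.5+158])
for z,p in((.079,(368,287)),(.026,(368,380))):
    for r in(2.5,3): b=blob(d,fu(*p),r); print(b.round(2),fu(*p).round(2),toz(d,[b],z).round(4), toz(d,[fu(*p)],z).round(4))
for zz in (.077,.081): print(toz(d,[fu(368,287)],zz).round(4))
# pile in first scene image
p=full('scene',1,[(376,393),(435,408),(345,425),(405,453)])
for r in(2,2.5,3):
    b=np.array([blob(s,q,r) for q in p]); v,rr=plate([(s,b)],.026,(.552,.008)); print(v.round(4),rr.round(1))
# predicted px of held-plate screws, and of pile screws
for (x,y,z,a) in((.5507,.0088,.079,.459),(.5527,.009,.026,.457)):
    t=a+np.pi/4+np.arange(4)*np.pi/2; P=np.c_[x+.034*np.cos(t),y+.034*np.sin(t),np.full(4,z)]; q=proj(d,P); print((((q-[205,158])+.5)*7-.5).round(0).tolist())
```

```text
[256.59 198.48] [257.14 198.57] [[0.5629 0.042  0.079 ]] [[0.5619 0.0432 0.079 ]]
[256.56 198.45] [257.14 198.57] [[0.5629 0.0419 0.079 ]] [[0.5619 0.0432 0.079 ]]
[257.09 212.12] [257.14 211.86] [[0.5613 0.0397 0.026 ]] [[0.5606 0.0389 0.026 ]]
[257.11 212.09] [257.14 211.86] [[0.5612 0.0396 0.026 ]] [[0.5606 0.0389 0.026 ]]
[[0.5607 0.0414 0.077 ]]
[[0.563 0.045 0.081]]
[0.5507 0.0051 0.4646 0.0241] [ 0.1 -0.1 -0.   0.1 -0.1  0.3  0.  -0.2]
[0.5507 0.0052 0.4675 0.0242] [ 0.1 -0.1 -0.1  0.1 -0.   0.1  0.1 -0. ]
[0.5504 0.0046 0.4731 0.0243] [-0.1 -0.1 -0.   0.3 -0.  -0.   0.1 -0.2]
[[365.0, 283.0], [428.0, 209.0], [321.0, 170.0], [256.0, 242.0]]
[[365.0, 387.0], [426.0, 312.0], [322.0, 272.0], [259.0, 345.0]]
```

>>> step_arm:
  targets:
    - {"travel":[0.0015,-0.003,-0.02],"angular":[0,0,0],"gripper":0.5}
    - {"travel":[0.0015,-0.003,-0.04],"angular":[0,0,0],"gripper":0.5}
    - {"travel":[0.0015,-0.003,-0.055],"angular":[0,0,0],"gripper":0.5}
    - {"travel":[0.0015,-0.003,-0.063],"angular":[0,0,0],"gripper":0.5}
    - {"travel":[0.0015,-0.003,-0.066],"angular":[0,0,0],"gripper":0.5}
    - {"travel":[0.0015,-0.003,-0.066],"angular":[0,0,0],"gripper":0.5}
    - {"travel":[0.0015,-0.003,-0.066],"angular":[0,0,0],"gripper":0.5}

```text
t: 5.8
tool_pos: [0.5537, 0.0062, 0.0202]
tool_rot: [0.715, -3.057, -0.001]
contact_force: [-5.2, 0.9, 3.8]
opening: 0.0629
grip_force: 48.2
```

```bash
python3 -c "
from h import *
import pickle
o=st()
L=[grab('scene') for _ in range(4)]; a=L[0]; a['img']=np.mean([l['img'] for l in L],0).astype(np.uint8); pickle.dump(a,open('low.pkl','wb'))
f=lambda d,x,y:cv2.resize(cv2.convertScaleAbs(d['img'][y-30:y+30,x-40:x+40,::-1],alpha=2.2),None,fx=10,fy=10,interpolation=cv2.INTER_CUBIC)
cv2.imwrite('pics/g4.png',f(a,255,206))"
```

```text
t 5.8 p [0.5537 0.0062 0.0202] yawY 2.0305 z [-2.3e-03  4.0e-04 -1.0e+00] F [-5.2  0.9  3.8] open 0.0629 g 48.2 q6 -2.15
```

View pics/g4.png

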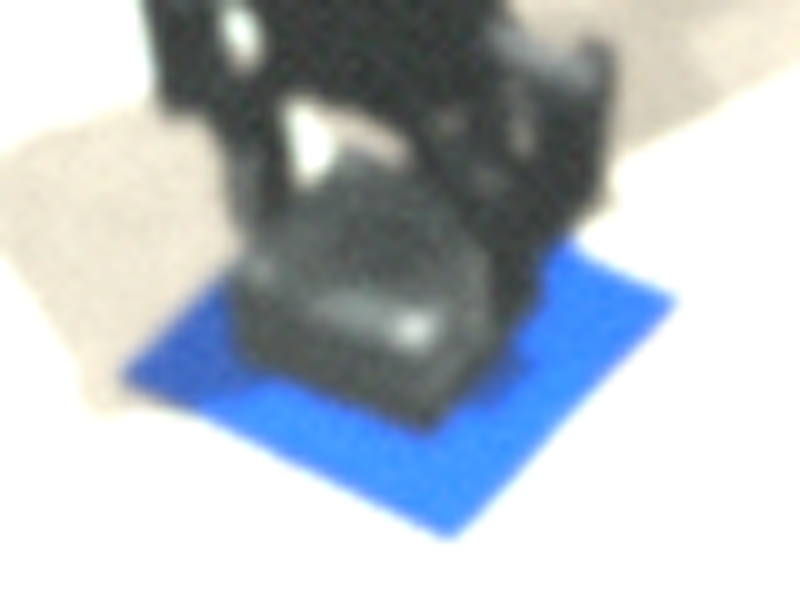

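>>> step_arm:
  targets:
    - {"travel":[0,0,0],"angular":[0,0,0],"gripper":0.5}
    - {"travel":[0,0,0],"angular":[0,0,0],"gripper":0.5}
    - {"travel":[0,0,0],"angular":[0,0,0],"gripper":0.5}

```text
t: 6.3
tool_pos: [0.5538, 0.0062, 0.0202]
tool_rot: [0.715, -3.057, -0.001]
contact_force: [-4.8, 0.7, 5.8]
opening: 0.0628
grip_force: 48.4
```

Run:
```python
from fit import *
import pickle
o=st(); print(o['wrist_torque'].round(2))
d=pickle.load(open('low.pkl','rb')); s=pickle.load(open('scene.pkl','rb'))
q=np.array([(412+.5)/10-.5+215,(326+.5)/10-.5+176]); b=blob(d,q,2.5)
print('front screw now',b.round(2)); 
for z in(.036,.038,.040,.042): print(z,toz(d,[b],z).round(4))
p=full('scene',1,[(405,453)]); b0=blob(s,p[0],2.5); print('pile screw',b0.round(2),toz(s,[b0],.026).round(4))
# outline of dark stack in the bottom: subpixel of bottom corner unaffected
```

```text
t 6.3 p [0.5538 0.0062 0.0202] yawY 2.0304 z [-1.9e-03  4.0e-04 -1.0e+00] F [-4.8  0.7  5.8] open 0.0628 g 48.4 q6 -2.15
[0.3  0.95 0.17]
front screw now [255.84 208.32]
0.036 [[0.5614 0.0342 0.036 ]]
0.038 [[0.5625 0.0359 0.038 ]]
0.04 [[0.5636 0.0377 0.04  ]]
0.042 [[0.5647 0.0395 0.042 ]]
pile screw [256.56 211.74] [[0.5616 0.0377 0.026 ]]
```

>>> step_arm:
  targets:
    - {"travel":[0,0,0.004],"angular":[0,0,0],"gripper":0.74}
    - {"travel":[0,0,0.004],"angular":[0,0,0],"gripper":0.76}
    - {"travel":[0,0,0.004],"angular":[0,0,0],"gripper":0.78}
    - {"travel":[0,0,0.004],"angular":[0,0,0],"gripper":0.8}
    - {"travel":[0,0,0.004],"angular":[0,0,0],"gripper":0.85}
    - {"travel":[0,0,0.004],"angular":[0,0,0],"gripper":0.9}
    - {"travel":[0,0,0.004],"angular":[0,0,0],"gripper":0.9}
  squeeze: 20

```text
t: 7.0
tool_pos: [0.5542, 0.006, 0.0219]
tool_rot: [-0.715, 3.059, 0.0]
contact_force: [-0.1, -0.0, 0.0]
opening: 0.0768
grip_force: 0.0
```

Run:
```python
from fit import *
import pickle
o=st()
L=[grab('scene') for _ in range(4)]; a=L[0]; a['img']=np.mean([l['img'] for l in L],0).astype(np.uint8); pickle.dump(a,open('rel.pkl','wb'))
f=lambda d,x,y:cv2.resize(cv2.convertScaleAbs(d['img'][y-30:y+30,x-40:x+40,::-1],alpha=2.2),None,fx=10,fy=10,interpolation=cv2.INTER_CUBIC)
cv2.imwrite('pics/g5.png',f(a,255,206))
```

```text
t 7.0 p [0.5542 0.006  0.0219] yawY 2.0299 z [ 0.  0. -1.] F [-0.1 -0.   0. ] open 0.0768 g 0.0 q6 -2.15
```

View pics/g5.png

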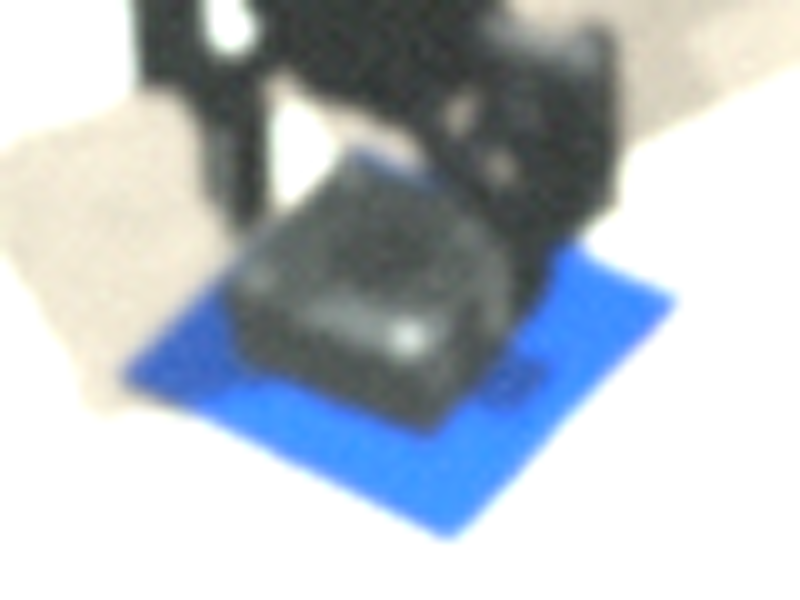

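Run:
```python
from fit import *
import pickle
d=pickle.load(open('rel.pkl','rb'))
for X,Y in((407,338),(260,272)):
    q=np.array([(X+.5)/10-.5+215,(Y+.5)/10-.5+176]); b=blob(d,q,2.5); print(b.round(2),toz(d,[b],.036).round(4),toz(d,[q],.036).round(4))
s=pickle.load(open('scene.pkl','rb'))
for p in full('scene',1,[(405,453),(345,425),(435,408),(376,393)]): b0=blob(s,p,2.5); print(b0.round(2),toz(s,[b0],.026).round(4))
```

```text
[255.32 209.2 ] [[0.5644 0.0362 0.036 ]] [[0.5649 0.0366 0.036 ]]
[239.93 202.64] [[ 0.5848 -0.0095  0.036 ]] [[ 0.5837 -0.0082  0.036 ]]
[256.56 211.74] [[0.5616 0.0377 0.026 ]]
[241.44 205.81] [[ 0.583  -0.0056  0.026 ]]
[265.36 200.91] [[0.5179 0.0158 0.026 ]]
[250.2  195.54] [[ 0.5405 -0.027   0.026 ]]
```

>>> step_arm:
  targets:
    - {"travel":[-0.004,0.002,-0.01],"angular":[0,0,0],"gripper":0.95}
    - {"travel":[-0.004,0.002,-0.02],"angular":[0,0,0],"gripper":0.95}
    - {"travel":[-0.004,0.002,-0.02],"angular":[0,0,0],"gripper":0.9}
    - {"travel":[-0.004,0.002,-0.02],"angular":[0,0,0],"gripper":0.8}
    - {"travel":[-0.004,0.002,-0.02],"angular":[0,0,0],"gripper":0.75}
    - {"travel":[-0.004,0.002,-0.02],"angular":[0,0,0],"gripper":0.7}
    - {"travel":[-0.004,0.002,-0.02],"angular":[0,0,0],"gripper":0.7}
    - {"travel":[-0.004,0.002,-0.02],"angular":[0,0,0],"gripper":0.7}
  squeeze: 20

```text
t: 8.0
tool_pos: [0.552, 0.0071, 0.0102]
tool_rot: [-0.715, 3.059, -0.0]
contact_force: [-0.8, 0.2, 2.3]
opening: 0.0632
grip_force: 23.5
```

```bash
python3 -c "
from h import *
st()"
```

```text
t 8.0 p [0.552  0.0071 0.0102] yawY 2.03 z [ 4.e-04 -1.e-04 -1.e+00] F [-0.8  0.2  2.3] open 0.0632 g 23.5 q6 -2.15
```

>>> step_arm:
  targets:
    - {"travel":[0,0,0],"angular":[0,0,0],"gripper":0.8}
    - {"travel":[0,0,0],"angular":[0,0,0],"gripper":0.9}
    - {"travel":[0,0,0],"angular":[0,0,0],"gripper":1}
    - {"travel":[0,0,0.05],"angular":[0,0,0],"gripper":1}
    - {"travel":[0,0,0.1],"angular":[0,0,-0.19],"gripper":1}
    - {"travel":[0,0,0.1],"angular":[0,0,-0.38],"gripper":1}
    - {"travel":[0,0,0.1],"angular":[0,0,-0.57],"gripper":1}
    - {"travel":[0,0,0.1],"angular":[0,0,-0.76],"gripper":1}
    - {"travel":[0,0,0.1],"angular":[0,0,-0.95],"gripper":1}
    - {"travel":[0,0,0.1],"angular":[0,0,-1],"gripper":1}

```text
t: 9.0
tool_pos: [0.5518, 0.0072, 0.0699]
tool_rot: [0.515, 3.099, 0.0]
contact_force: [-0.6, -0.6, -0.4]
opening: 0.0854
grip_force: 0.0
```

>>> step_arm:
  targets:
    - {"travel":[0,0,0],"angular":[0,0,-0.19],"gripper":1}
    - {"travel":[0,0,0],"angular":[0,0,-0.38],"gripper":1}
    - {"travel":[0,0,0],"angular":[0,0,-0.57],"gripper":1}
    - {"travel":[0,0,0],"angular":[0,0,-0.76],"gripper":1}
    - {"travel":[0,0,0],"angular":[0,0,-0.95],"gripper":1}
    - {"travel":[0,0,0],"angular":[0,0,-1],"gripper":1}
    - {"travel":[0,0,0],"angular":[0,0,-1],"gripper":1}
    - {"travel":[0,0,0],"angular":[0,0,-1],"gripper":1}

```text
t: 9.8
tool_pos: [0.5518, 0.0072, 0.0699]
tool_rot: [-1.656, -2.669, -0.0]
contact_force: [-0.5, 0.8, -0.3]
opening: 0.0853
grip_force: 0.0
```

```bash
python3 -c "
from h import *
st()"
```

```text
t 9.8 p [0.5518 0.0072 0.0699] yawY 0.4601 z [-0.  0. -1.] F [-0.5  0.8 -0.3] open 0.0853 g 0.0 q6 -0.58
```

Squeeze across the other pair of sides.

>>> step_arm:
  targets:
    - {"travel":[0,0,-0.05],"angular":[0,0,0],"gripper":1}
    - {"travel":[0,0,-0.085],"angular":[0,0,0],"gripper":1}
    - {"travel":[0,0,-0.1],"angular":[0,0,0],"gripper":1}
    - {"travel":[0,0,-0.1],"angular":[0,0,0],"gripper":0.9}
    - {"travel":[0,0,-0.1],"angular":[0,0,0],"gripper":0.8}
    - {"travel":[0,0,-0.1],"angular":[0,0,0],"gripper":0.75}
    - {"travel":[0,0,-0.1],"angular":[0,0,0],"gripper":0.7}
    - {"travel":[0,0,-0.1],"angular":[0,0,0],"gripper":0.7}
    - {"travel":[0,0,-0.1],"angular":[0,0,0],"gripper":0.7}
  squeeze: 20

```text
t: 10.7
tool_pos: [0.5526, 0.0069, 0.0114]
tool_rot: [1.656, 2.668, 0.0]
contact_force: [-2.6, -0.8, 5.6]
opening: 0.0635
grip_force: 23.5
```

>>> step_arm:
  targets:
    - {"travel":[0,0,0],"angular":[0,0,0],"gripper":0.75}
    - {"travel":[0,0,0],"angular":[0,0,0],"gripper":0.85}
    - {"travel":[0,0,0],"angular":[0,0,0],"gripper":0.95}
    - {"travel":[0,0,0],"angular":[0,0,0],"gripper":1}
    - {"travel":[0,0,0.06],"angular":[0,0,0],"gripper":1}
    - {"travel":[0,0,0.13],"angular":[0,0,0],"gripper":1}
    - {"travel":[-0.05,-0.08,0.2],"angular":[0,0,0],"gripper":1}
    - {"travel":[-0.15,-0.17,0.27],"angular":[0,0,0],"gripper":1}
    - {"travel":[-0.25,-0.25,0.35],"angular":[0,0,0],"gripper":1}
    - {"travel":[-0.3,-0.3,0.4],"angular":[0,0,0],"gripper":1}

```text
t: 11.7
tool_pos: [0.4346, -0.1148, 0.1953]
tool_rot: [-1.657, -2.669, 0.0]
contact_force: [1.4, -0.6, 1.1]
opening: 0.0856
grip_force: 0.0
```

Run:
```python
from fit import *
import pickle
st(); D={}
for n in C:
    L=[grab(n) for _ in range(4)]; D[n]=L[0]; D[n]['img']=np.mean([l['img'] for l in L],0).astype(np.uint8)
pickle.dump(D,open('after.pkl','wb'))
rows=[]
for n in C:
    rows.append(np.hstack([cv2.resize(cv2.convertScaleAbs(D[n]['img'][y-25:y+25,x-33:x+33,::-1],alpha=2),None,fx=6,fy=6,interpolation=cv2.INTER_CUBIC) for x,y in((C[n][1]),(195,197) if n=='top' else (306,250))]))
cv2.imwrite('pics/a1.png',np.vstack(rows))
```

```text
t 11.7 p [ 0.4346 -0.1148  0.1953] yawY 0.46 z [-0. -0. -1.] F [ 1.4 -0.6  1.1] open 0.0856 g 0.0 q6 -0.88
```

View pics/a1.png

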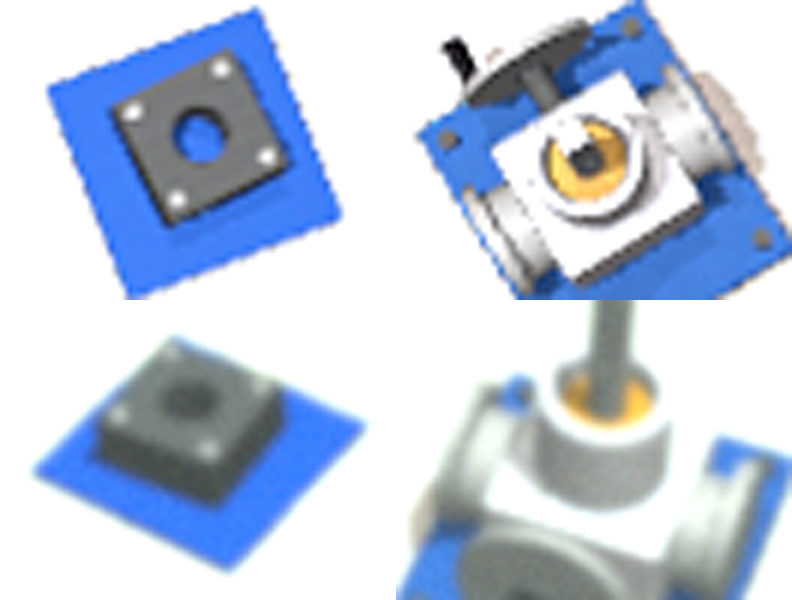

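Run:
```python
from fit import *
import pickle
D=pickle.load(open('after.pkl','rb'))
t=[]
for n in C:
    c=np.round(proj(D[n],[(.5595,.2505,.16)])[0]).astype(int); print(n,c,proj(D[n],[(.5595,.2505,.167),(.5595,.2505,.0)]).round(1).tolist())
    w=cv2.convertScaleAbs(D[n]['img'][c[1]-13:c[1]+13,c[0]-13:c[0]+13,::-1],alpha=1.3 if n=='top' else 1.6)
    t.append(cv2.resize(w,None,fx=15,fy=15,interpolation=cv2.INTER_CUBIC))
    print(D[n]['img'][c[1]-6:c[1]+6,c[0]-7:c[0]+7].mean(2).astype(int) if n=='top' else '')
cv2.imwrite('pics/s1.png',np.hstack(t))
```

```text
top [191 194] [[190.6, 193.5], [196.8, 203.4]]
[[ 51  52  58  60  51  38  51  89 115 141 138 138 139 139]
 [ 66  51  52  56  58  91 112 145 141 133 133 135 139 137]
 [ 65  51  47  68  98 145 142 136 131 133 130 135 140 136]
 [ 65  76  92 118 142 134 136 119  95  83  73  98 128 134]
 [ 97 105 145 142 134 112 130 129 122  67  72  70  64  93]
 [140 122 140 135 134 129 128 129 126 109  96 101  85  71]
 [141 140 137 109 123 130 129 130 130 123  70  97  97  91]
 [136 140 129  59  86 132 131 133 131 113  77  64  65  64]
 [130 138 102  53  98 122 133 123 113  31  33  46  64  66]
 [140 136  65  59 101  96 121  46  31  34  35  39  52  67]
 [140 135  61  59 104  99  71  31  34  38  42  36  45  67]
 [139 136  69  59 104 103  89  48  34  40  48  39  45  64]]
scene [309 223] [[309.0, 221.2], [305.1, 268.5]]
```

View pics/s1.png

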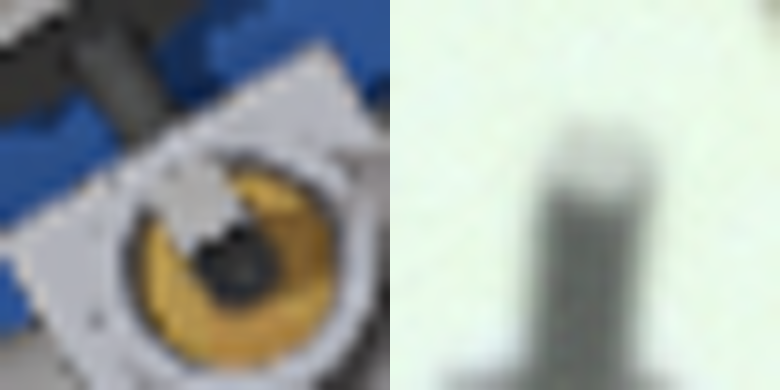

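>>> step_arm:
  targets:
    - {"travel":[0.206,0.608,0.108],"angular":[0,0,0.127],"gripper":1}
    - {"travel":[0.206,0.608,0.108],"angular":[0,0,0.127],"gripper":1}
    - {"travel":[0.206,0.608,0.108],"angular":[0,0,0.127],"gripper":1}
    - {"travel":[0.206,0.608,0.108],"angular":[0,0,0.127],"gripper":1}
    - {"travel":[0.206,0.608,0.108],"angular":[0,0,0.127],"gripper":1}
    - {"travel":[0.206,0.608,0.108],"angular":[0,0,0.127],"gripper":1}
    - {"travel":[0.206,0.608,0.108],"angular":[0,0,0.127],"gripper":1}
    - {"travel":[0.206,0.608,0.108],"angular":[0,0,0.127],"gripper":1}
    - {"travel":[0.206,0.608,0.108],"angular":[0,0,0.127],"gripper":1}
    - {"travel":[0.206,0.608,0.108],"angular":[0,0,0.127],"gripper":1}

```text
t: 13.1
tool_pos: [0.5592, 0.2522, 0.2576]
tool_rot: [-1.517, -2.749, 0.004]
contact_force: [-1.0, 0.5, -0.5]
opening: 0.0855
grip_force: 0.0
```

>>> step_arm:
  targets:
    - {"travel":[0,0,0],"angular":[0,0,0],"gripper":1}
    - {"travel":[0,0,0],"angular":[0,0,0],"gripper":1}

```text
t: 13.3
tool_pos: [0.5593, 0.2497, 0.2586]
tool_rot: [-1.523, -2.746, 0.002]
contact_force: [-0.6, -0.3, -0.1]
opening: 0.0855
grip_force: 0.0
```

```bash
python3 -c "
from h import *
st()
import pickle; D=pickle.load(open('after.pkl','rb')); print(toz(D['top'],[(190.8,194.1)],.167), toz(D['scene'],[((598-390)/15-.5+296,157/15-.5+210)],.167))
from fit import *
p=np.array([(133,112),(220,69),(266,157),(177,200)])/6.-.5+[279-33,207-25]
print(plate([(D['top'],np.array([blob(D['top'],q,2.5) for q in p]))],.036,(.552,.007)))
p=(np.array([(174,352),(260,382),(120,414),(208,447)])-[0,300])/6.-.5+[255-33,210-25]
print(plate([(D['scene'],np.array([blob(D['scene'],q,2.5) for q in p]))],.036,(.552,.007)))
"
```

```text
t 13.3 p [0.5593 0.2497 0.2586] yawY 0.5579 z [-1.3e-03 -6.0e-04 -1.0e+00] F [-0.6 -0.3 -0.1] open 0.0855 g 0.0 q6 -0.26
[[0.55782617 0.24996596 0.167     ]] [[0.55645492 0.24789272 0.167     ]]
(array([0.55351972, 0.00921654, 0.46147817, 0.02395532]), array([-0.01247131, -0.02300055,  0.07578926, -0.02744986, -0.12513449,
       -0.03523889,  0.0611968 ,  0.08549479]))
(array([0.54884682, 0.00241307, 0.4858059 , 0.02532017]), array([-0.24301009,  0.42429492,  0.14944876,  0.86879677, -0.5342819 ,
       -0.64451182,  0.65250685, -0.5466366 ]))
```

>>> step_arm:
  targets:
    - {"travel":[-0.002,0,-0.08],"angular":[0,0,0],"gripper":1}
    - {"travel":[-0.002,0,-0.14],"angular":[0,0,0],"gripper":1}
    - {"travel":[-0.002,0,-0.185],"angular":[0,0,0],"gripper":1}
    - {"travel":[-0.002,0,-0.213],"angular":[0,0,0],"gripper":1}
    - {"travel":[-0.002,0,-0.224],"angular":[0,0,0],"gripper":1}
    - {"travel":[-0.002,0,-0.224],"angular":[0,0,0],"gripper":0.7}
    - {"travel":[-0.002,0,-0.224],"angular":[0,0,0],"gripper":0.5}
    - {"travel":[-0.002,0,-0.224],"angular":[0,0,0],"gripper":0.3}
    - {"travel":[-0.002,0,-0.224],"angular":[0,0,0],"gripper":0.2}
    - {"travel":[-0.002,0,-0.224],"angular":[0,0,0],"gripper":0.1}
  squeeze: 40

```text
t: 14.3
tool_pos: [0.5587, 0.2507, 0.126]
tool_rot: [1.522, 2.748, 0.0]
contact_force: [-3.7, -2.5, -1.6]
opening: 0.0132
grip_force: 42.8
```

>>> step_arm:
  targets:
    - {"travel":[0,0,0],"angular":[0,0,0],"gripper":0}
    - {"travel":[0,0,0],"angular":[0,0,0],"gripper":0}
    - {"travel":[0,0,0],"angular":[0,0,0],"gripper":0}
    - {"travel":[0,0,0],"angular":[0,0,0],"gripper":0}
  squeeze: 70

```text
t: 14.7
tool_pos: [0.5586, 0.2505, 0.126]
tool_rot: [1.522, 2.748, -0.0]
contact_force: [-3.7, -2.1, 5.6]
opening: 0.0132
grip_force: 68.3
```

```bash
python3 -c "
from h import *
st()"
```

```text
t 14.7 p [0.5586 0.2505 0.126 ] yawY 0.5589 z [ 1.e-04 -3.e-04 -1.e+00] F [-3.7 -2.1  5.6] open 0.0132 g 68.3 q6 -0.26
```

>>> step_arm:
  targets:
    - {"travel":[0,0,0.01],"angular":[0,0,0],"gripper":0}
    - {"travel":[0,0,0.03],"angular":[0,0,0],"gripper":0}
    - {"travel":[0,0,0.06],"angular":[0,0,0],"gripper":0}
    - {"travel":[0,0,0.1],"angular":[0,0,0],"gripper":0}
    - {"travel":[0,0,0.14],"angular":[0,0,0],"gripper":0}
    - {"travel":[0,0,0.18],"angular":[0,0,0],"gripper":0}
    - {"travel":[0,0,0.21],"angular":[0,0,0],"gripper":0}
    - {"travel":[0,0,0.22],"angular":[0,0,0],"gripper":0}
    - {"travel":[0,0,0.22],"angular":[0,0,0],"gripper":0}

```text
t: 15.6
tool_pos: [0.5589, 0.2508, 0.2581]
tool_rot: [1.522, 2.747, 0.002]
contact_force: [-0.0, 0.4, -3.1]
opening: 0.0131
grip_force: 68.0
```

```bash
python3 -c "
from h import *
import pickle
st(); d=grab('scene'); pickle.dump(d,open('lift.pkl','wb'))
print(proj(d,[(.5586,.2505,.194),(.5586,.2505,.06)]))"
```

```text
t 15.6 p [0.5589 0.2508 0.2581] yawY 0.5589 z [ 1.8e-03  6.0e-04 -1.0e+00] F [-0.   0.4 -3.1] open 0.0131 g 68.0 q6 -0.26
[[310.04698726 212.33118971]
 [306.73627959 252.56520488]]
```

>>> step_arm:
  targets:
    - {"travel":[0,-0.03,0.02],"angular":[0,0,0],"gripper":0}
    - {"travel":[0,-0.08,0.03],"angular":[0,0,0],"gripper":0}
    - {"travel":[0,-0.14,0.03],"angular":[0,0,0],"gripper":0}
    - {"travel":[0,-0.2,0.03],"angular":[0,0,0],"gripper":0}
    - {"travel":[0.01,-0.26,0.03],"angular":[0,0,0],"gripper":0}
    - {"travel":[0.02,-0.32,0.03],"angular":[0,0,0],"gripper":0}
    - {"travel":[0.03,-0.38,0.03],"angular":[-0.02,-0.08,0],"gripper":0}
    - {"travel":[0.04,-0.44,0.03],"angular":[-0.04,-0.16,0],"gripper":0}
    - {"travel":[0.05,-0.49,0.03],"angular":[-0.056,-0.24,0],"gripper":0}
    - {"travel":[0.05,-0.52,0.03],"angular":[-0.072,-0.31,0],"gripper":0}

```text
t: 16.65
tool_pos: [0.5877, -0.0645, 0.274]
tool_rot: [1.408, 2.534, 0.098]
contact_force: [-0.4, 0.8, -2.1]
opening: 0.0129
grip_force: 68.5
```

>>> step_arm:
  targets:
    - {"travel":[0,-0.04,0],"angular":[-0.014,-0.06,0],"gripper":0}
    - {"travel":[0,-0.09,0],"angular":[-0.028,-0.12,0],"gripper":0}
    - {"travel":[0,-0.14,0],"angular":[-0.042,-0.18,0],"gripper":0}
    - {"travel":[0,-0.19,0],"angular":[-0.056,-0.24,0],"gripper":0}
    - {"travel":[0.0035,-0.24,0],"angular":[-0.066,-0.28,0],"gripper":0}
    - {"travel":[0.0035,-0.28,-0.01],"angular":[-0.072,-0.31,0],"gripper":0}
    - {"travel":[0.0035,-0.305,-0.02],"angular":[-0.072,-0.31,0],"gripper":0}
    - {"travel":[0.0035,-0.316,-0.024],"angular":[-0.072,-0.31,0],"gripper":0}
    - {"travel":[0.0035,-0.316,-0.024],"angular":[-0.072,-0.31,0],"gripper":0}
    - {"travel":[0.0035,-0.316,-0.024],"angular":[-0.072,-0.31,0],"gripper":0}

```text
t: 17.65
tool_pos: [0.5904, -0.2507, 0.2605]
tool_rot: [1.287, 2.323, 0.186]
contact_force: [0.0, 0.5, -1.7]
opening: 0.013
grip_force: 68.5
```

```bash
python3 -c "
from h import *
o=st(); z=R.from_rotvec(o['tool_rot']).as_matrix()[:,2]; print('origin',(o['tool_pos']+.064*z).round(4),'want [.621 -.258 .2053], -axis [.467 -.1083 -.8776]')
L=[grab('scene'),grab('top')]
f=lambda d,x,y:cv2.resize(cv2.convertScaleAbs(d['img'][y-50:y+50,x-50:x+50,::-1],alpha=1.6),None,fx=4,fy=4,interpolation=cv2.INTER_CUBIC)
cv2.imwrite('pics/f1.png',np.hstack([f(L[0],190,150),f(L[1],350,165)]))
d=L[0]; a=-z; P=o['tool_pos']+.064*z
print('brass end / plug top / lens px in scene crop', ((proj(d,[P,P+.03*a,(.677,-.271,.1)])-[140,100])*4).round().tolist())"
```

```text
t 17.65 p [ 0.5904 -0.2507  0.2605] yawY 0.6239 z [ 0.4663 -0.1079 -0.878 ] F [ 0.   0.5 -1.7] open 0.013 g 68.5 q6 -1.22
origin [ 0.6202 -0.2576  0.2043] want [.621 -.258 .2053], -axis [.467 -.1083 -.8776]
brass end / plug top / lens px in scene crop [[161.0, 60.0], [176.0, 23.0], [103.0, 197.0]]
```

View pics/f1.png

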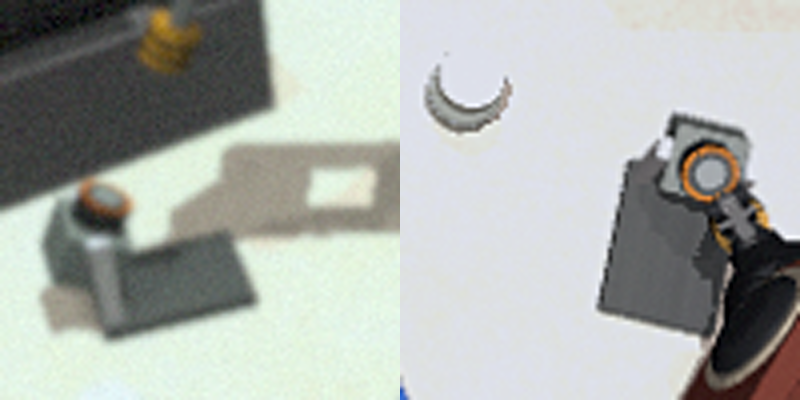

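>>> step_arm:
  targets:
    - {"travel":[0.001,0,0.001],"angular":[0,0,0],"gripper":0}
    - {"travel":[0.001,0,0.001],"angular":[0,0,0],"gripper":0}
    - {"travel":[0.001,0,0.001],"angular":[0,0,0],"gripper":0}
    - {"travel":[0.001,0,0.001],"angular":[0,0,0],"gripper":0}
    - {"travel":[0.001,0,0.001],"angular":[0,0,0],"gripper":0}
    - {"travel":[0.001,0,0.001],"angular":[0,0,0],"gripper":0}

```text
t: 18.35
tool_pos: [0.5912, -0.251, 0.2612]
tool_rot: [1.287, 2.322, 0.186]
contact_force: [0.8, -0.8, -2.3]
opening: 0.0131
grip_force: 68.5
```

```bash
python3 -c "
from h import *
o=st(); print(abs(o['dq']).max()); print(ctrl.finish_job())"
```

```text
t 18.35 p [ 0.5912 -0.251   0.2612] yawY 0.6239 z [ 0.4668 -0.1084 -0.8777] F [ 0.8 -0.8 -2.3] open 0.0131 g 68.5 q6 -1.22
0.0016344093026313886
the job is handed in; nothing more can be done
None
```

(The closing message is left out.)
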